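# Lock the tailstock and start the doll-painting lathe

## Robot

A 6-joint arm with a two-finger parallel gripper is mounted at the origin on the work surface. World frame = base frame: x ahead of the robot, y to its left, z up, the work surface at z = 0. Lengths are in m, angles in rad, forces in N, time in s.
With the tool pointing down it reaches from about 0.3 to 0.775 m from the base axis. Payload 14.6 kg.
Tool frame: the origin (TCP) lies midway between the tips of the shut fingers; the grasp point (between the pads) lies 19 mm behind it (ctrl.pinch_z is the z of the grasp point in the tool frame, in m); z points along the fingers, y is the line along which they close (so a half turn about z gives the same grasp; the last joint's range is limited). The gripper opens to 94 mm and grips with 3 to 60 N. Pads are 16 mm wide; open, the fingers measure 119 mm over their backs; the gripper's body (75 mm by 177 mm) begins 78 mm behind the grasp point.
Start: joints at [1.13, 0.3, 1.521, -0, 1.321, -0.067], TCP at [0.201, 0.512, 0.205] pointing down, gripper open.
Joint ranges: [-3.03, 3.03], [-0.79, 2.21], [0.23, 2.52], [-1.04, 4.18], [0, 3.07], [-2.55, 2.55]. Speed limits (rad/s): [2.22, 2.22, 2.57, 3.14, 3.14, 3.14].

## Interface

Orientations are given as [roll, pitch, yaw] about the fixed x, y, z axes, in that order (R = Rz(yaw) Ry(pitch) Rx(roll)).
In Python, from station import ctrl, camera, ticket gives the robot as it stands. The module is installed in compiled form; this text tells all that it offers.
- The arm moves only by the shell command python3 -m inch 'ROWS' [FORCE]. ROWS is text: rows parted by semicolons, each of 7 numbers parted by spaces: the opening, from -1 (shut) to 1 (fully open), then the shift along the tool's x, y, z in units of 0.03 m (1.0 is 0.03 m), then the turn, a rotation vector about the tool's x, y, z in units of 10 degrees (1.0 is 10 degrees). In form: grip dx dy dz rx ry rz; .... A call has 1 to 10 rows; each row shifts and turns the commanded pose from where the row before left it, along the tool's axes as they then stand; what a row does not reach is not made up. A row lasts 1/8 s, in which the tool goes at most 62.5 mm and 10.7 degrees, less where a joint would pass 70% of its speed; a pose out of reach is approached as far as the arm can. A call with a number of a shift or a turn outside -1 to 1 is refused whole. A call with a gripper value outside its range is refused whole. The fingers move at their own pace and stop on an object; FORCE is the grip in N (left out, the last holds). Time passes only in rows, so rows that do not move let the fingers close. It gives the time, the measured TCP pose, the force, the opening and the grip force at its end, in the units of the state.
- ctrl.get_obs(): the state, without advancing time (a new reading comes with each control period).
- camera(name): name is "side" or "top"; returns a dict with "img" (400x640x3 uint8, blue, green, red), "range_z" (400x640 float32, m along the optical axis (not along the pixel's ray), 0 where there is no reading), "intrinsics" (3x3 intrinsics, pixels), "view" (4x4, takes a point from world to camera coordinates). Camera axes: x right, y down, z forward; pixel columns grow to the right and rows downward; lengths in m; the calibration is good to about 2 mm. A picture is of the moment at which its call begins.
- ticket.hand_in(): hands the job in; it is judged then, once.
The state is a dict: "time_s": time; "qpos": joint angles; "joint_vel": joint speeds; "tau": joint torques, N m; "ee_pos": TCP position; "eef_rot": TCP orientation; "force": force on the tool from outside, world axes, zero at the start; "moment": the same for the moment, N m; "grip_width": finger opening in m; "grip_force": force on a finger pad.
Only numpy, scipy, OpenCV 4.12 (cv2) and the standard library are available. Lean on these libraries where they do the work, as an engineer would, in place of code of your own. Each camera call takes 0.05 s, during which the arm holds its last target. There are 200 camera calls.

## Task

Get the little doll-painting lathe running: first flip the ball-ended lever on top of its tailstock right over, so that it leans away from the robot against its stop and the doll is locked, and only then turn the bar-handled switch on the lathe's control box a quarter turn clockwise to on. Leave the round speed dial beside the switch as it is set, and do not knock over the doll, the bottle or the jar standing close by.

Things in the scene. Friction and masses are not known exactly. Their poses are not given: they have to be found in the camera images.
- lathe: small grey bench lathe, fixed, 130 x 400 mm, a wooden doll lying between its ends. Origin on the table under its middle; its x points away from the robot at yaw 0, its y runs along the spindle from the tailstock (-y, the smaller grey block, 80 x 70 mm, its top at z = 125 mm) to the headstock (+y, the bigger grey block, its top at z = 171 mm)
- lock_pivot (a point): the tailstock lever's hinge axis, fixed on the lathe at its (0, -130, 140) mm, with the lathe's axes. The lever swings in the lathe's x-z plane about this point. Two small cheeks (30 mm long in x, 54 mm over both in y, tops 13 mm above this point) flank it
- lock_knob (a point): centre of the black ball, 34 mm across, at the end of the tailstock lever, 100 mm from the hinge axis. The lever's arm is a steel rod 12 mm thick
- lock (a joint): angle of the tailstock lever: 0 = leaning 0.5 rad from vertical to the lathe's -x (released, as found), 1.0 = leaning 0.5 rad to the lathe's +x, away from the robot (locked). Over-centre spring: past upright (0.5) it snaps to the nearer end; about 3 N at the ball flips it; the ball rises 12 mm on the way to upright
- control_box: grey plastic control box, fixed, 130 x 180 mm, top at z = 63 mm. Origin on the table under its middle; x points away from the robot at yaw 0. The switch's upright axis is at its (0, 35) mm, the dial's at its (0, -60) mm
- switch_grip (a point): grip point of the rotary switch, on its axis at z = 97 mm. The handle is a black upright bar 80 mm long (this point's x), 16 mm thick (its y), its top at z = 113 mm and its underside at z = 77 mm, over a black disc 48 mm across; the point turns with the handle
- switch (a joint): angle of the switch handle, clockwise seen from above: 0 = off, bar along the box's x (as found); 1.571 = on, bar along the box's y. Over-centre spring: past 0.785 it snaps to the nearer end; about 0.15 N m turns it
- dial_mark (a point): white mark near the rim of the round black speed dial (34 mm across, top at z = 82 mm), 15 mm from the dial's axis; it turns easily and must be left as set
- doll_near: standing wooden doll, loose, by the front of the lathe's headstock, 170 mm tall, 64 mm across the head; origin under its foot, z up
- ink_bottle: black ink bottle, loose, 60 mm across, 150 mm tall; origin under its middle, z up
- water_jar: amber glass jar with a steel cap, loose, 66 mm across, 120 mm tall; origin under its middle, z up
Mind the look-alikes: they are no part of the job. What is shaped like the ink_bottle but purple or yellow is not meant.

How it is judged:
By the outcome, as a careful person would: the job done as asked, in the order asked, and still so for the second after the job is handed in, with the robot touching nothing.
It also fails if it takes over 48 s, if anything falls off the work surface, if the arm or the gripper's body presses on something with over 40 N, if the wrist force passes 120 N, or if a joint passes its speed limit or range.

## Working session

There is one attempt and no reset: what is moved stays moved. The work goes in short steps, Python scripts to look and compute and a shell command to move; the robot and the scene stay as the last step left them, time stands still between calls to the robot, and variables do not carry over. Pictures are saved under pics/ and viewed, at most 10 in all, crops included, and the job is handed in when it is done.

```bash
mkdir -p pics
python3 - <<'E'
from station import ctrl,camera
import cv2,numpy as np
for n in("top","side"):
    c=camera(n);cv2.imwrite(f"pics/{n}0.png",c["img"]);np.savez(f"{n}0.npz",**c);print(n,c["intrinsics"].tolist(),np.round(c["view"],3).tolist())
o=ctrl.get_obs();print(o["ee_pos"],o["eef_rot"],o["time_s"],o["grip_width"],ctrl.pinch_z)
E
```

```text
top [[370.0572191314133, 0.0, 323.07063811282745], [0.0, 370.0572191314133, 198.26543820369417], [0.0, 0.0, 1.0]] [[-0.007, -1.0, 0.001, 0.004], [-0.996, 0.007, -0.093, 0.599], [0.093, -0.002, -0.996, 1.07], [0.0, 0.0, 0.0, 1.0]]
side [[380.95829251343594, 0.0, 315.9079184679919], [0.0, 380.95829251343594, 202.2304746175967], [0.0, 0.0, 1.0]] [[-0.988, -0.155, -0.006, 0.601], [-0.118, 0.777, -0.618, 0.151], [0.101, -0.61, -0.786, 0.986], [0.0, 0.0, 0.0, 1.0]]
[0.20075341 0.51179984 0.20496122] [-3.14058238e+00 -6.14863213e-05  2.76779053e+00] 0.1 0.09379178681530062 -0.0188
```

View pics/top0.png

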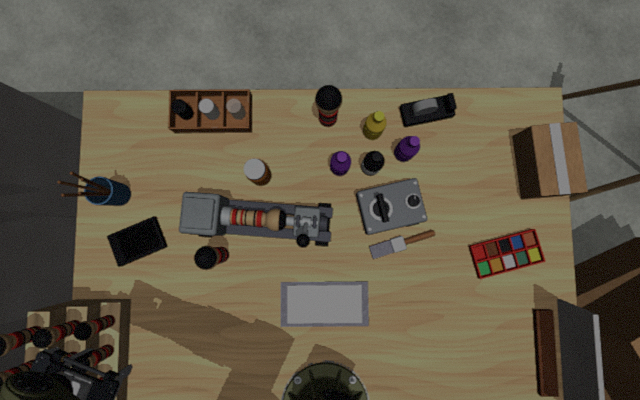

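View pics/side0.png

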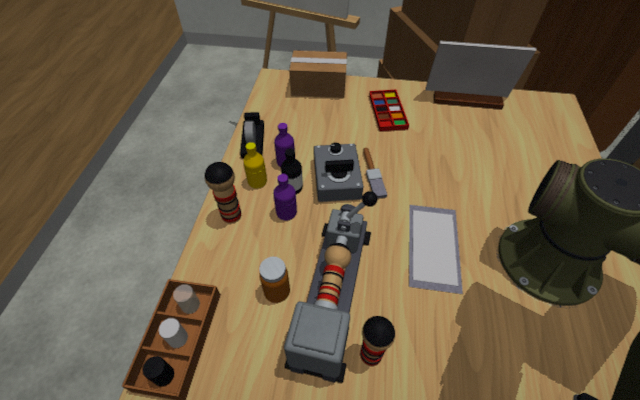

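The top view shows the tailstock and lever ball at (303,240), the headstock at (202,213), the control box at (392,207), its switch bar at (380,207) and the dial at (418,200).

Look-alikes:
- **Lever ball:** black dots at the bottle (373,160), doll heads (205,257) and (328,97), and rack items (181,107).
- **Switch:** the round dial at (418,200), and the tape dispenser at (428,108).

By the description I choose the ball at (303,240) and the bar at (380,207).

```bash
cat > h.py <<'E'
import numpy as np,cv2
def cloud(c):
    K=c["intrinsics"];V=c["view"];z=c["range_z"];v,u=np.mgrid[:400,:640]
    p=np.stack([(u-K[0,2])*z/K[0,0],(v-K[1,2])*z/K[1,1],z],-1)
    w=(p-V[:3,3])@V[:3,:3]; w[z<=0]=np.nan; return w
def proj(c,P):
    q=c["view"][:3,:3]@np.array(P)+c["view"][:3,3];q=c["intrinsics"]@q;return q[:2]/q[2]
E
python3 - <<'E'
from h import *
t=dict(np.load("top0.npz"));s=dict(np.load("side0.npz"))
w=cloud(t);ws=cloud(s)
def rect(w,name,lo,hi,c,r):
    m=(w[...,2]>lo)&(w[...,2]<hi)&(np.hypot(w[...,0]-c[0],w[...,1]-c[1])<r)
    P=w[m];R=cv2.minAreaRect((P[:,:2]*1000).astype(np.float32));print(name,m.sum(),R,"z",np.median(P[:,2]).round(4));return P
for n,W,px in(("top",w,dict(head=(202,213),box=(392,220),ball=(303,240),bar=(380,207),dial=(418,200),dial2=(404,201),tail=(306,222),doll=(205,257),jar=(256,170),ink=(373,160),purp=(340,160))),("side",ws,dict(head=(320,330),ball=(370,199),bar=(340,167),dial=(336,148),ink=(291,157),doll=(378,335),jar=(273,268)))):
    for k,(u,v) in px.items(): print(n,k,W[v,u].round(4))
for n,W in(("top",w),("side",ws)):
    rect(W,n+" head",.163,.18,w[213,202],.12)
    rect(W,n+" box",.055,.07,w[220,392],.14)
    rect(W,n+" bar",.1,.125,w[207,380],.06)
    rect(W,n+" dial",.073,.09,w[200,418],.06)
    P=rect(W,n+" ball",.19,.26,w[240,303],.04);print(P.mean(0),P.max(0))
im=t["img"][130:290,170:450];cv2.imwrite("pics/crop1.png",cv2.resize(cv2.convertScaleAbs(im,alpha=1.5),None,fx=2.8,fy=2.8,interpolation=cv2.INTER_CUBIC))
E
```

```text
top head [0.5504 0.3116 0.17  ]
top box [ 0.5324 -0.1964  0.0641]
top ball [0.4809 0.0481 0.2452]
top bar [ 0.5669 -0.1564  0.1065]
top dial [ 0.5876 -0.2678  0.0822]
top dial2 [ 0.5866 -0.2324  0.0631]
top tail [0.5258 0.045  0.1538]
top doll [0.4385 0.3003 0.1733]
top jar [0.67   0.183  0.1193]
top ink [ 0.6914 -0.1351  0.1399]
top purp [ 0.6903 -0.0459  0.1485]
side head [0.5475 0.3294 0.1709]
side ball [0.4807 0.0624 0.2422]
side bar [ 0.5639 -0.1569  0.0981]
side dial [ 0.5858 -0.2487  0.0807]
side ink [ 0.6954 -0.1318  0.1426]
side doll [0.4407 0.3217 0.1695]
side jar [0.6737 0.1899 0.1186]
top head 1129 ((514.27197265625, 324.42364501953125), (84.60545349121094, 166.7656707763672), 89.49714660644531) z 0.1706
top box 2346 ((573.2327270507812, -198.69345092773438), (129.9395294189453, 179.6317901611328), 12.886279106140137) z 0.0633
top bar 183 ((565.432373046875, -164.4750213623047), (79.74768829345703, 16.475738525390625), 12.599547386169434) z 0.1122
top dial 117 ((586.789794921875, -256.6250305175781), (32.033504486083984, 32.372493743896484), 17.688642501831055) z 0.082
to
[... 186 characters left out ...]
30151]
side head 2143 ((513.2259521484375, 325.74261474609375), (84.30139923095703, 165.33164978027344), 89.67788696289062) z 0.1702
side box 1506 ((576.3953247070312, -195.77835083007812), (130.334228515625, 181.55526733398438), 13.312307357788086) z 0.0631
side bar 192 ((567.8447875976562, -161.55743408203125), (78.67835998535156, 17.224458694458008), 12.659016609191895) z 0.1115
side dial 92 ((589.43310546875, -253.6056365966797), (30.021379470825195, 33.07814025878906), 7.434308052062988) z 0.0815
side ball 235 ((486.8524475097656, 54.37837219238281), (39.74971008300781, 30.044191360473633), 22.06983184814453) z 0.2354
[0.48620053 0.05628152 0.22969227] [0.50990785 0.06876765 0.24644538]
```

View pics/crop1.png

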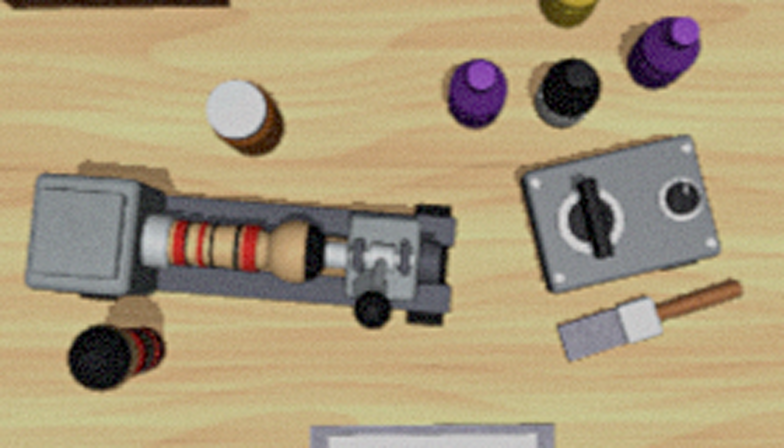

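The crop confirms the choice. The ball-ended lever is at crop (372,308) on the tailstock, and the black bar on its white ring is at (592,218), with the dial separate at (682,198). Next I fit the lathe pose and the ball.

```bash
cat > pose.py <<'E'
from h import *
from scipy.optimize import least_squares
def ball(w,c0):
    m=(np.linalg.norm(w-c0,axis=-1)<.03)&(w[...,2]>c0[2]-.005);P=w[m]
    return least_squares(lambda c:np.linalg.norm(P-c,axis=1)-.017,c0,loss="soft_l1",f_scale=.002).x
E
python3 - <<'E'
from pose import *
from scipy.spatial.transform import Rotation
for n in("top","side"):
    w=cloud(dict(np.load(n+"0.npz")))
    m=(abs(w[...,2]-.171)<.004)&(w[...,0]>.49)&(w[...,0]<.7)&(w[...,1]>.2)&(w[...,1]<.45)
    R=cv2.minAreaRect((w[m][:,:2]*1000).astype(np.float32));print("head",R)
    m=(abs(w[...,2]-.125)<.004)&(abs(w[...,0]-.53)<.1)&(abs(w[...,1]-.04)<.08)
    print("tail",cv2.minAreaRect((w[m][:,:2]*1000).astype(np.float32)))
    print("ball",ball(w,np.array([.483,.05,.228])))
E
```

```text
head ((550.581298828125, 323.2371826171875), (80.29338073730469, 79.74949645996094), 85.27185821533203)
tail ((527.5576171875, 55.445945739746094), (131.38685607910156, 78.58235168457031), 85.56179809570312)
ball [0.47959844 0.04921687 0.22806147]
head ((553.796875, 325.6427307128906), (79.39640808105469, 79.8555908203125), 85.30655670166016)
tail ((531.0062866210938, 55.61979675292969), (131.33750915527344, 79.27642059326172), 86.35887908935547)
ball [0.48264425 0.04995592 0.22747973]
```

```bash
python3 -m inch '-1 0 0 -0.3 0 0 -0.85; -1 0 0 -0.3 0 0 -0.82; -1 -0.6 -1 0 0 0 0; -1 -0.6 -1 0 0 0 0; -1 -0.6 -1 0 0 0 0; -1 -0.6 -1 0 0 0 0; -1 -0.6 -1 0 0 0 0; -1 -0.6 -1 0 0 0 0; -1 -0.6 -1 0 0 0 0; -1 -0.6 -1 0 0 0 0' 20
python3 -m inch '-1 -0.6 -1 0 0 0 0; -1 -0.6 -1 0 0 0 0; -1 -0.6 -1 0 0 0 0; -1 -0.6 -1 0 0 0 0; -1 -0.6 -1 0 0 0 0; -1 -0.6 -1 0 0 0 0; -1 0 -0.5 0 0 0 0; -1 0 0 0 0 0 0'
```

```text
time_s: 1.35
ee_pos: [0.3249, 0.2599, 0.2233]
eef_rot: [-3.141, -0.0, 3.059]
force: [0.7, 0.2, -0.4]
grip_width: 0.0004
grip_force: 0.0
time_s: 2.35
ee_pos: [0.4157, 0.0575, 0.2233]
eef_rot: [3.142, -0.0, 3.058]
force: [-0.9, -0.7, 0.7]
grip_width: 0.0003
grip_force: 0.0
```

```bash
python3 -m inch '-1 -0.5 -0.08 0 0 0 0; -1 -0.5 0 0 0 0 0; -1 -0.5 0 0 0 0 0; -1 -0.5 0 0 0 0 0; -1 -0.5 0 0 0 0 0; -1 -0.5 0 0 0 0 0; -1 -0.5 0 0 0 0 0; -1 -0.4 0 0 0 0 0; -1 0 0 0 0 0 0'
python3 - <<'E'
from pose import *
from station import camera
c=camera("side");cv2.imwrite("pics/s1.png",cv2.resize(c["img"][100:300,220:480],None,fx=2.5,fy=2.5))
w=cloud(c);print(ball(w,np.array([.577,.042,.228])))
E
```

```text
time_s: 3.48
ee_pos: [0.5332, 0.0458, 0.2229]
eef_rot: [-3.141, -0.001, 3.059]
force: [0.3, -0.1, -0.7]
grip_width: 0.0005
grip_force: 0.0
[0.57777137 0.04200868 0.22844765]
```

View pics/s1.png

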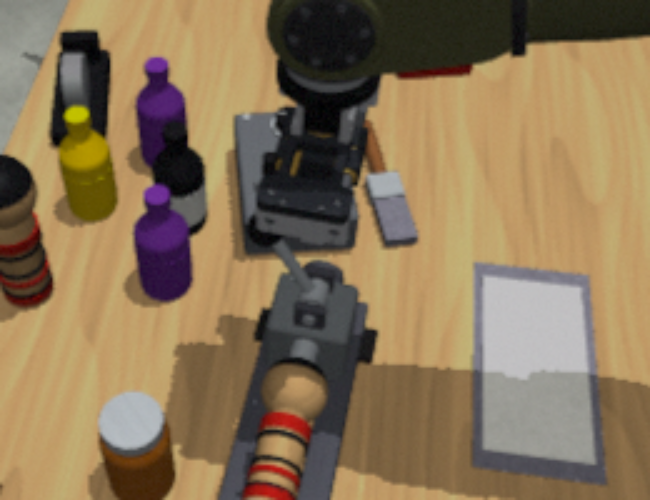

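The lever now leans away from the robot. The ball is fitted at (0.578, 0.042, 0.228), which matches the locked pose, and the fingers are clear of it. Next I go above the switch.

```bash
python3 -m inch '-1 0.4 0 0 0 0 0; -1 0 -1 0 0 0 0; -1 0 -1 0 0 0 0; -1 -0.5 -1 0 0 0 0; -1 -0.5 -1 0 0 0 0; 0.2 -0.5 -1 0 0 0 0; 0.2 -0.5 -1 0 0 0 0; 0.2 -0.1 -0.85 0 0 0 0; 0.2 0 0 0 0 0 -0.88; 0.2 0 0 0 0 0 -0.88'
python3 -m inch '0.2 0 0 0 0 0 0; 0.2 0 0 0 0 0 0'
python3 - <<'E'
from pose import *
from station import camera,ctrl
from scipy.spatial.transform import Rotation as R
o=ctrl.get_obs();r=R.from_euler("xyz",o["eef_rot"]);print(o["qpos"],o["grip_width"])
print("units to axis at z .085",r.inv().apply(np.array([.5667,-.163,.085])-o["ee_pos"])/.03,"yaw err deg",np.degrees(.2237+np.pi-o["eef_rot"][2]%(2*np.pi)))
c=camera("side");print(ball(cloud(c),np.array([.577,.042,.228])))
E
```

```text
time_s: 4.78
ee_pos: [0.5657, -0.1632, 0.2237]
eef_rot: [3.142, 0.0, -2.912]
force: [-0.4, 0.4, 0.2]
grip_width: 0.0468
grip_force: 0.0
time_s: 5.03
ee_pos: [0.5662, -0.163, 0.2237]
eef_rot: [-3.141, 0.0, -2.92]
force: [0.3, 0.0, 0.9]
grip_width: 0.0563
grip_force: 0.0
[-3.42424051e-01  3.75057010e-01  1.37850872e+00 -1.37138384e-05
  1.38771892e+00 -2.13484977e+00] 0.05633820853120779
units to axis at z .085 [-1.38339127e-02 -2.82010228e-03  4.62413763e+00] yaw err deg 0.11849270546945424
[0.57806531 0.04214044 0.22764474]
```

```bash
python3 -m inch '0.2 0 0 0.9 0 0 0; 0.2 0 0 0.9 0 0 0; 0.2 0 0 0.9 0 0 0; 0.2 0 0 0.8 0 0 0; 0.2 0 0 0.6 0 0 0; 0.2 0 0 0.5 0 0 0; -1 0 0 0 0 0 0; -1 0 0 0 0 0 0; -1 0 0 0 0 0 0; -1 0 0 0 0 0 0' 20
```

```text
time_s: 6.32
ee_pos: [0.5667, -0.1633, 0.0859]
eef_rot: [-3.141, 0.001, -2.917]
force: [0.2, 0.9, 0.3]
grip_width: 0.0197
grip_force: 0.0
```

```bash
python3 -m inch '-1 0 0 0 0 0 0; -1 0 0 0 0 0 0; -1 0 0 0 0 0 0' 20
```

```text
time_s: 6.7
ee_pos: [0.5667, -0.1631, 0.0858]
eef_rot: [-3.142, 0.0, -2.917]
force: [-1.5, 2.4, 6.2]
grip_width: 0.0157
grip_force: 20.0
```

Gripped on the 16 mm bar. Now the clockwise turn, which is positive about tool z.

```bash
python3 -m inch '-1 0 0 0 0 0 0.7; -1 0 0 0 0 0 0.9; -1 0 0 0 0 0 0.9; -1 0 0 0 0 0 0.9; -1 0 0 0 0 0 0.9; -1 0 0 0 0 0 0.9; -1 0 0 0 0 0 0.9; -1 0 0 0 0 0 0.9; -1 0 0 0 0 0 0.9; -1 0 0 0 0 0 0.9'
```

```text
time_s: 7.95
ee_pos: [0.5668, -0.1629, 0.0858]
eef_rot: [3.141, -0.0, 1.825]
force: [-0.3, 4.2, 5.3]
grip_width: 0.0162
grip_force: 20.0
```

```bash
python3 -m inch '-1 0 0 0 0 0 0.1; -1 0 0 0 0 0 0; 0.2 0 0 0 0 0 0; 0.2 0 0 0 0 0 0; 0.2 0 0 0 0 0 0; 0.2 0 0 0 0 0 0; 0.2 0 0 -0.5 0 0 0; 0.2 0 0 -0.9 0 0 0; 0.2 0 0 -0.9 0 0 0; 0.2 0 0 -0.9 0 0 0'
python3 -m inch '0.2 0 0 -1 0 0 0; 0.2 0 0 -1 0 0 0; 0.2 0 -1 0 0 0 0; 0.2 0 -1 0 0 0 0; 0.2 0 -1 0 0 0 0; 0.2 0 -1 0 0 0 0; 0.2 0 -1 0 0 0 0; 0.2 0 -1 0 0 0 0; 0.2 0 0 0 0 0 0'
python3 - <<'E'
from pose import *
from station import camera
c=camera("top");cv2.imwrite("pics/t2.png",cv2.convertScaleAbs(c["img"],alpha=1.4))
w=cloud(c);print("ball",ball(w,np.array([.577,.042,.228])))
m=(w[...,2]>.1)&(w[...,2]<.125)&(np.hypot(w[...,0]-.567,w[...,1]+.163)<.06)
print(cv2.minAreaRect((w[m][:,:2]*1000).astype(np.float32)))
t=np.load("top0.npz")["img"]
cv2.imwrite("pics/d2.png",cv2.resize(np.hstack([t[180:220,395:440],c["img"][180:220,395:440]]),None,fx=8,fy=8))
E
```

```text
time_s: 9.2
ee_pos: [0.5666, -0.1633, 0.1836]
eef_rot: [3.141, 0.001, 1.813]
force: [-0.1, 1.1, 0.3]
grip_width: 0.0564
grip_force: 0.0
time_s: 10.32
ee_pos: [0.3909, -0.2068, 0.2428]
eef_rot: [3.14, 0.001, 1.812]
force: [0.0, 0.1, 0.4]
grip_width: 0.0563
grip_force: 0.0
ball [0.57491883 0.04092812 0.22769817]
((565.25634765625, -164.3092041015625), (15.894302368164062, 79.6909408569336), 12.59783935546875)
```

View pics/t2.png

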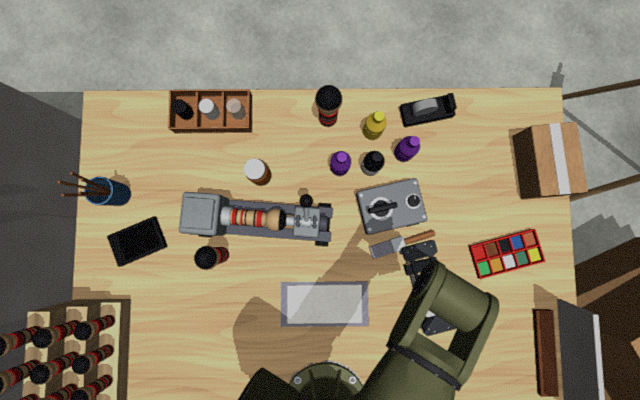

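View pics/d2.png

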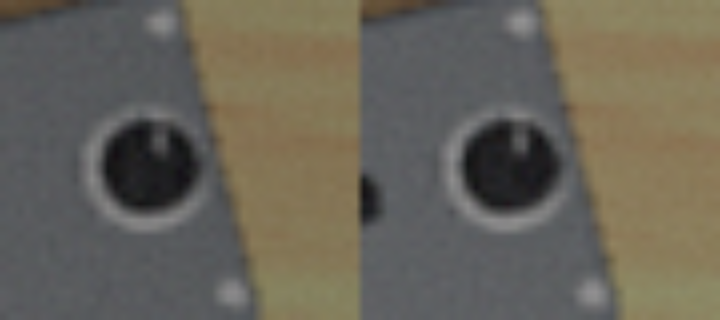

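The lever ball is at the far side of the tailstock (306,201). The switch bar has turned exactly 90° and lies along the box's y at (380,209). The dial mark is unchanged between the two crops, the doll (208,257), bottle (373,160) and jar (256,171) are still standing, and the arm is clear.

```bash
python3 -c "
from station import ticket
print(ticket.hand_in())"
```

```text
the job is handed in; nothing more can be done
None
```

I flipped the lever to locked, then turned the switch a quarter turn clockwise to on; the dial is as it was set, the doll, bottle and jar are still standing, and I handed the job in at about 10 s on the robot's clock.

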